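# Tap a tin's lid home and stack the tins

## Task

The blue tin's lid is standing proud: tap it fully home with the mallet before anything is set on it, then put the mallet down on the tray clear of the tins. Stack the green and the red tin on the blue tin where it stands, in either order, one on top of the other, squarely, so that each sits down flush over the raised panel of the lid below. Leave the bench block, the pliers and the brush where they are.

Things in the scene. Friction and masses are not known exactly. Their poses are not given: they have to be found in the camera images.
- blue_tin: Blue rectangular tin (lid panel blue too), foot of the column, 100 mm long (x) by 60 mm wide (y), origin at the centre of its underside. Its aluminium slip lid stands proud, showing a bare brass-coloured band. With the lid home its flat edge is 44 mm up and its raised panel (92 x 52 mm at its foot, 86 x 46 mm on top) 48 mm up; fully proud, 8 mm more. 0.38 kg, loose on the tray.
- lid (a joint): How far the blue tin's lid has been driven down, m: 0 fully proud, 0.008 home. It is a tight fit and takes about 7 N.
- lid_top (a point): Centre of the top of the raised panel of the blue tin's lid (it goes down with the lid).
- green_tin: Green rectangular tin, 100 mm long (x) by 60 mm wide (y), closed, lid panel in the same colour. Origin at the centre of its underside. Flat edge of its bright lid 44 mm up, a raised panel 4 mm higher (92 x 52 mm at its foot, 86 x 46 mm on top). A rim under it, 5 mm deep, 95 x 55 mm inside, fits over such a panel (1.5 mm play a side): nested tins rise 44 mm each. 0.35 kg. Grip across the 60 mm.
- red_tin: Red rectangular tin, 100 mm long (x) by 60 mm wide (y), closed, lid panel in the same colour. Origin at the centre of its underside. Flat edge of its bright lid 44 mm up, a raised panel 4 mm higher (92 x 52 mm at its foot, 86 x 46 mm on top). A rim under it, 5 mm deep, 95 x 55 mm inside, fits over such a panel (1.5 mm play a side): nested tins rise 44 mm each. 0.35 kg. Grip across the 60 mm.
- mallet: Short 0.4 kg mallet standing on one face: upright round head 60 mm high, 42 mm across (brass, white nylon faces above and below); wooden handle running level from the head along its -x, 22 mm wide (y), 26 mm high, to 140 mm from the head's axis, its middle 30 mm above the face. Origin at the centre of the lower face.
- mallet_grip (a point): Point in the middle of the mallet's handle, 47 mm from the head's axis and 30 mm above its lower face; a good place to grip across the handle.
- bench_block: Bystander: steel block, 75 x 75 x 22 mm, origin at the centre of its underside.
- pliers: Bystander: teal pliers lying flat, 36 x 149 x 12 mm, long along their y, origin at the centre of the underside.
- brush: Bystander: brass scratch brush with a wooden handle, 15 x 150 x 23 mm, long along its y, origin at the centre of the underside.

How it is judged:
By the outcome, as a careful person would: the job done as asked, in the order asked, and still so for the second after the job is handed in, with the robot touching nothing.
It also fails if it takes over 72 s, if anything falls off the work surface, if the arm or the gripper's body presses on something with over 40 N, if the wrist force passes 120 N, or if a joint passes its speed limit or range.

## Robot

A 6-joint arm with a two-finger parallel gripper is mounted at the origin on a cart in front of the work surface, level with it; the furniture and walls round the work are solid. World frame = base frame: x ahead of the robot, y to its left, z up, the work surface at z = 0. Lengths are in mm, angles in rad, forces in N, time in s.
With the tool pointing down it reaches from about 300 to 775 mm from the base axis. Payload 14.6 kg.
Tool frame: the origin (TCP) lies midway between the tips of the shut fingers; the grasp point (between the pads) lies 19 mm behind it; y points along the fingers, z is the direction in which the jaws open and shut, and the axes are right-handed (so a half turn about y gives the same grasp; the last joint's range is limited). The gripper opens to 94 mm and grips with 3 to 60 N. Pads are 16 mm wide; open, the fingers measure 119 mm over their backs; the gripper's body (75 mm by 177 mm) begins 78 mm behind the grasp point.
Start: joints at [-1.301, 0.3, 1.521, -0, 1.321, -0.067], TCP at [181.75, -519.091, 169.546] pointing down, gripper open.
Joint ranges: [-3.03, 3.03], [-0.79, 2.21], [0.23, 2.52], [-1.04, 4.18], [0, 3.07], [-2.55, 2.55]. Speed limits (rad/s): [2.22, 2.22, 2.57, 3.14, 3.14, 3.14].

## Interface

Orientations are given as [roll, pitch, yaw] about the fixed x, y, z axes, in that order (R = Rz(yaw) Ry(pitch) Rx(roll)).
In Python, from cell import manip gives the robot as it stands.
- The arm moves only by the tool play_rows, never from a script. Its argument "series" is a list of rows, each a list of 3 entries, a list of its own where there are three numbers: the shift along the tool's x, y, z in m, then the turn about the tool's y in rad, then the closure, from 0 (fully open) to 1 (shut). In form: [[[dx, dy, dz], twist, grip], ...]. A call has 1 to 20 rows; each row is the pose to reach, as a shift and turn from the pose measured when the call began, along the tool's axes at that moment; what a row does not reach only later rows make up. A row lasts 1/10 s, in which the tool goes at most 50 mm and 8.59 degrees, less where a joint would pass 70% of its speed; a pose out of reach is approached as far as the arm can. A call with a gripper value outside its range is refused whole. The fingers move at their own pace and stop on an object; "squeeze" is the grip in N (left out, the last holds). Time passes only in rows, so rows that repeat a pose let the fingers close. It gives the time, the measured TCP pose, the force and the opening at its end, in the units of the state.
- manip.read_state(): the state, without advancing time (a new reading comes with each control period).
- manip.camera(name): name is "scene" or "top" or "wrist"; returns the picture (420x560x3 uint8, red, green, blue); there is no depth.
- manip.camera_params(name): a dict with "K" (3x3 intrinsics, pixels), "dist_coeffs" ([k1, k2, p1, p2, k3] as OpenCV has them; the pictures are not rectified), "rvec" (rotation vector, rad) and "tvec" (3), from world to camera coordinates, as OpenCV has them. Camera axes: x right, y down, z forward; pixel columns grow to the right and rows downward; lengths in mm; the calibration is good to about 2 mm. A picture is of the moment at which its call begins: read the wrist's pose just before it. camera_params takes no time and is no camera call; for the wrist camera it gives the pose at the moment of the call.
- manip.sign_off(): hands the job in, once; it reports no verdict.
The state is a dict: "clock": time; "joints": joint angles; "qd": joint speeds; "effort": joint torques, N m; "eef_pos": TCP position; "eef_rot": TCP orientation; "wrist_force": force on the tool from outside, world axes, zero at the start; "moment": the same for the moment, N m; "finger_gap": finger opening in mm.
Only numpy, scipy, OpenCV 4.12 (cv2) and the standard library are available. Lean on these libraries where they do the work, as an engineer would, in place of code of your own. Each camera call takes 0.05 s, during which the arm holds its last target. There are 200 camera calls.

## Working session

There is one attempt and no reset: what is moved stays moved. The work goes in short steps, Python scripts to look and compute and a tool call to move; the robot and the scene stay as the last step left them, time stands still between calls to the robot, and variables do not carry over. Pictures are saved under pics/ and viewed, about 8 in all and at most 12, crops included, and the job is handed in when it is done.

Besides the shell and the picture viewer there is one more tool, called after "Request:" as name(argument=value, ...) on one line, values as JSON. play_rows: Moves the arm, as the interface text tells. Its arguments: {"type":"object","properties":{"series":{"type":"array","items":{"type":"array"}},"squeeze":{"type":"number"}},"required":["series"]}

```bash
mkdir -p pics; ls; python3 - <<'E'
from cell import manip
import cv2
s=manip.read_state(); print(s)
for n in("top","scene"):
    im=manip.camera(n); cv2.imwrite(f"pics/{n}0.png",im[:,:,::-1])
    p=manip.camera_params(n); print(n,p)
E
```

```text
pics
{'clock': 0.0, 'joints': array([-1.30061734e+00,  3.00491424e-01,  1.52156538e+00,  9.38053318e-06,
        1.32069885e+00, -6.66340546e-02]), 'qd': array([ 5.25257049e-04, -9.34618447e-05, -1.31005845e-03, -6.93347367e-04,
       -5.31794235e-04,  1.04197140e-04]), 'effort': array([-1.02736911e-03, -5.31805015e+01, -3.52732480e+01,  7.07761617e-02,
        2.43626320e-02, -1.29129930e-04]), 'eef_pos': array([ 181.66694653, -518.81532528,  168.9818501 ]), 'eef_rot': array([-1.57195614e+00,  8.65037206e-05, -2.80478198e+00]), 'wrist_force': array([-0.22007698, -0.31203933, -0.28501473]), 'moment': array([-0.01946984,  0.031889  ,  0.02592028]), 'finger_gap': 94.12061568937385}
top {'K': array([[525.68589214,   0.        , 278.82666185],
       [  0.        , 525.68589214, 210.22689807],
       [  0.        ,   0.        ,   1.        ]]), 'dist_coeffs': array([-0.03033824,  0.        ,  0.        ,  0.        ,  0.        ]), 'rvec': array([ 2.15356192, -2.15689437,  0.17268895]), 'tvec': array([  57.40410244,  541.37411024, 1045.01190808])}
scene {'K': array([[474.50625237,   0.        , 272.55464229],
       [  0.        , 474.50625237, 207.46935497],
       [  0.        ,   0.        ,   1.        ]]), 'dist_coeffs': array([-0.05342059,  0.        ,  0.        ,  0.        ,  0.        ]), 'rvec': array([ 0.80197433, -2.5804889 ,  1.09595957]), 'tvec': array([469.70419534, 235.17976257, 745.40810606])}
```

View pics/top0.png

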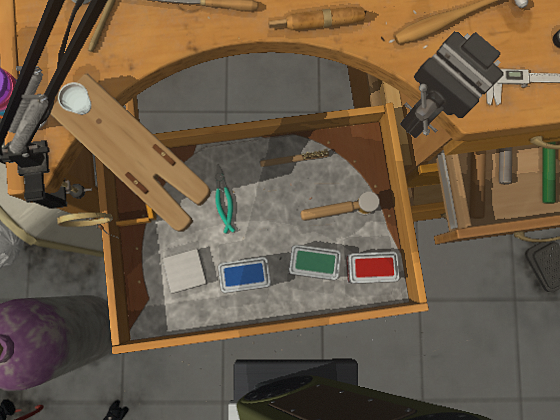

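View pics/scene0.png

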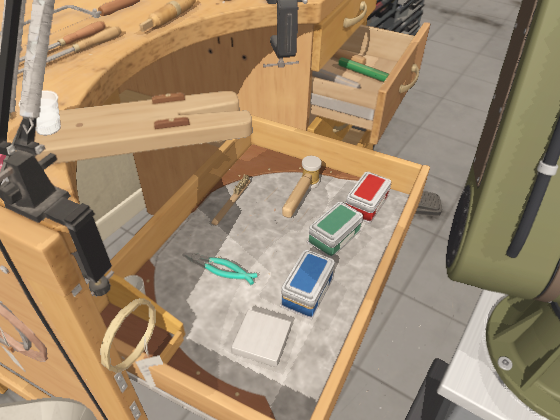

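The top view shows the panels of blue at about (244,274), green at (316,262) and red at (374,267). The mallet head is at (369,203), with its handle running to (303,214). The block is at (185,271), the pliers at (225,210) and the brush at (300,158). The scene view shows the tins and the tray's side walls.

```bash
cat > h.py <<'E'
import numpy as np, cv2
from scipy.spatial.transform import Rotation as Ro
from cell import manip
def rays(p,uv):
    uv=np.asarray(uv,float).reshape(-1,1,2)
    n=cv2.undistortPoints(uv,p["K"],p["dist_coeffs"]).reshape(-1,2)
    R=cv2.Rodrigues(np.array(p["rvec"]))[0]; t=np.array(p["tvec"]).ravel()
    return -R.T@t, np.c_[n,np.ones(len(n))]@R
def onplane(p,uv,z):
    c,d=rays(p,uv); return c+d*((z-c[2])/d[:,2])[:,None]
def cross(ps,uvs):
    A=np.zeros((3,3));b=np.zeros(3)
    for p,uv in zip(ps,uvs):
        c,d=rays(p,[uv]);d=d[0]/np.linalg.norm(d[0]);M=np.eye(3)-np.outer(d,d);A+=M;b+=M@c
    return np.linalg.solve(A,b)
RNG={"blue":((100,120,60),(125,255,255)),"green":((60,80,40),(82,255,200)),"red":((0,170,90),(6,255,255))}
def mask(im,lo,hi,box=None):
    m=cv2.inRange(cv2.cvtColor(im,cv2.COLOR_RGB2HSV),np.array(lo),np.array(hi))
    if box: k=np.zeros_like(m);x0,y0,x1,y1=box;k[y0:y1,x0:x1]=255;m&=k
    return m
def big(m):
    m=cv2.morphologyEx(m,cv2.MORPH_OPEN,np.ones((3,3),np.uint8))
    c=cv2.findContours(m,cv2.RETR_EXTERNAL,cv2.CHAIN_APPROX_NONE)[0]
    return max(c,key=cv2.contourArea).reshape(-1,2)
def rect(p,cnt,z):
    "centre, sizes, yaw of long side on plane z"
    w=onplane(p,cnt,z)[:,:2].astype(np.float32)
    (c,s,a)=cv2.minAreaRect(w)
    if s[0]<s[1]: s=s[::-1];a+=90
    a=(a+90)%180-90
    return np.round(c,1),np.round(s,1),round(np.deg2rad(a),4)
def rel(target,yaw):
    "shift (tool axes, m) and twist from measured pose to TCP target mm, yaw"
    s=manip.read_state(); R=Ro.from_euler("xyz",s["eef_rot"])
    d=R.inv().apply(np.array(target)-s["eef_pos"])/1000
    tw=-(yaw-s["eef_rot"][2]); tw=(tw+np.pi)%(2*np.pi)-np.pi
    return np.round(d,4),round(tw,4)
E
python3 - <<'E'
from h import *
p=manip.camera_params("top"); im=cv2.imread("pics/top0.png")[:,:,::-1].copy()
box=(150,140,410,310)
for n,z in(("blue",56),("green",48),("red",48)):
    c=big(mask(im,*RNG[n],box)); print(n,cv2.boundingRect(c),rect(p,c,z))
hsv=cv2.cvtColor(im,cv2.COLOR_RGB2HSV)
print("hsv",hsv[202,369],hsv[210,330],hsv[209,350],hsv[216,290])
m=mask(im,(8,90,90),(25,255,255),(298,195,360,222)); c=big(m);print("handle",cv2.boundingRect(c),rect(p,c,43))
m=mask(im,(0,0,150),(180,60,255),(352,188,384,218)); c=big(m);(e,r)=cv2.minEnclosingCircle(c.astype(np.float32));print("head",e,r,onplane(p,[e],60),cv2.boundingRect(c))
g=(m>0); print(onplane(p,[np.argwhere(g)[:,::-1].mean(0)],60))
# block, walls
print("near wall top/bottom edge @z=0,60",onplane(p,[(265,323),(265,340)],0)[:,:2],onplane(p,[(265,323),(265,340)],60)[:,:2])
print("camera c",rays(p,[(0,0)])[0])
# wall corner in both views: near-right outer corner top
ps=manip.camera_params("scene")
print("corner",cross([p,ps],[(427,308),(428,167)]), cross([p,ps],[(388,103),(255,118)]))
E
```

```text
blue (225, 264, 39, 22) (array([410. , 127.4]), array([75.6, 35.9]), np.float64(-1.432))
green (296, 251, 39, 22) (array([435.4, -16.1]), array([75.9, 35.9]), np.float64(1.427))
red (356, 258, 38, 19) (array([ 424.7, -135.8]), array([75.9, 35.5]), np.float64(-1.5335))
hsv [ 20  35 154] [ 16 129 144] [ 16 128 136] [ 20  27 112]
handle (301, 202, 58, 18) (array([541.9, -47.8]), array([121.7,  20.6]), np.float64(-1.3866))
head (368.35821533203125, 201.19403076171875) 9.888364791870117 [[ 556.81414101 -125.01969951   60.        ]] (359, 192, 20, 19)
[[ 556.7244148  -124.81823636   60.        ]]
near wall top/bottom edge @z=0,60 [[310.87734977  85.20900057]
 [276.38989442  85.18810786]] [[315.00980684  84.67087702]
 [282.38606159  84.65111335]]
camera c [ 387.34735867   75.25116857 1110.28389685]
corner [ 341.87543196 -233.91543569   69.02377836] [ 752.33834816 -175.36837328   66.7740681 ]
```

```bash
python3 -c "
from h import *
print(rel([548,-78.8,150],-1.383))"
```

```text
(array([-0.4912,  0.0194, -0.2942]), np.float64(-1.4218))
```

Request:
play_rows(series=[[[-0.02,0,-0.012],-0.1,0],[[-0.06,0.002,-0.036],-0.2,0],[[-0.1,0.004,-0.06],-0.3,0],[[-0.14,0.006,-0.084],-0.42,0],[[-0.18,0.008,-0.108],-0.54,0],[[-0.22,0.01,-0.132],-0.66,0],[[-0.26,0.012,-0.156],-0.78,0],[[-0.3,0.014,-0.18],-0.9,0],[[-0.34,0.016,-0.204],-1.02,0],[[-0.38,0.017,-0.228],-1.14,0],[[-0.42,0.018,-0.252],-1.26,0],[[-0.455,0.019,-0.273],-1.34,0],[[-0.48,0.019,-0.287],-1.4,0],[[-0.491,0.019,-0.294],-1.422,0],[[-0.491,0.019,-0.294],-1.422,0],[[-0.491,0.019,-0.294],-1.422,0],[[-0.491,0.019,-0.294],-1.422,0]])

```text
clock: 1.8
eef_pos: [547.3, -80.2, 150.5]
eef_rot: [-1.571, 0.001, -1.385]
wrist_force: [0.2, -0.1, 1.0]
finger_gap: 93.9
```

```bash
python3 -c "
from h import *
p=manip.camera_params('wrist');im=manip.camera('wrist');cv2.imwrite('pics/w1.png',im[:,:,::-1])
print(p); print(manip.read_state()); print(rel([548,-78.8,12],-1.383))"
```

```text
{'K': array([[293.93894501,   0.        , 286.90754165],
       [  0.        , 293.93894501, 211.0949969 ],
       [  0.        ,   0.        ,   1.        ]]), 'dist_coeffs': array([-0.03729456,  0.        ,  0.        ,  0.        ,  0.        ]), 'rvec': array([-2.86222731, -0.26564814, -0.03637226]), 'tvec': array([-522.37532356, -196.61958317,  325.24913789])}
{'clock': 1.85, 'joints': array([-2.12113456e-01,  3.23041153e-01,  1.53582306e+00,  8.67774248e-04,
        1.28302110e+00, -3.98171891e-01]), 'qd': array([ 0.00199073,  0.00207293, -0.00379131,  0.00111041,  0.00087035,
       -0.00028491]), 'effort': array([ 2.95492038e-01, -5.37422776e+01, -3.47078776e+01,  6.55761478e-02,
        4.31950623e-02,  4.02011137e-03]), 'eef_pos': array([547.40158969, -80.18453636, 150.57355202]), 'eef_rot': array([-1.57074358e+00,  8.80443188e-04, -1.38498428e+00]), 'wrist_force': array([-0.54962942,  0.33693457,  0.64692327]), 'moment': array([-0.0079566 , -0.13359175, -0.01691983]), 'finger_gap': 94.29069563093371}
(array([-0.0011,  0.1386,  0.0008]), np.float64(-0.002))
```

View pics/w1.png

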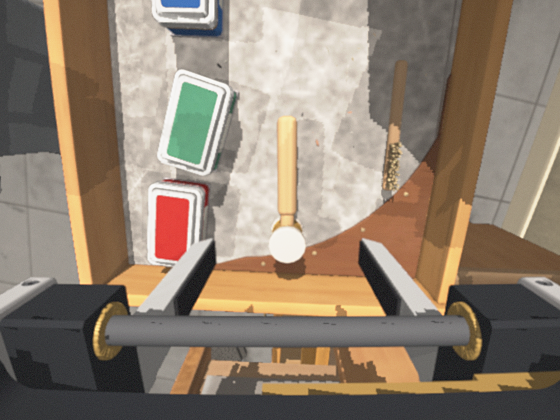

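The wrist view shows the handle at (287,170) and the head at (287,243), centred between the fingers. I'll descend and grip.

Request:
play_rows(series=[[[-0.001,0.02,0.001],-0.002,0.3],[[-0.001,0.05,0.001],-0.002,0.4],[[-0.001,0.08,0.001],-0.002,0.4],[[-0.001,0.11,0.001],-0.002,0.4],[[-0.001,0.13,0.001],-0.002,0.4],[[-0.001,0.1385,0.001],-0.002,0.4],[[-0.001,0.1385,0.001],-0.002,0.4],[[-0.001,0.1385,0.001],-0.002,0.9],[[-0.001,0.1385,0.001],-0.002,0.9],[[-0.001,0.1385,0.001],-0.002,0.9],[[-0.001,0.1385,0.001],-0.002,0.9],[[-0.001,0.1385,0.001],-0.002,0.9],[[-0.001,0.1385,0.001],-0.002,0.9]], squeeze=60)

```text
clock: 3.15
eef_pos: [548.2, -78.9, 12.2]
eef_rot: [-1.571, 0.001, -1.383]
wrist_force: [-0.7, -0.3, 0.4]
finger_gap: 12.0
```

Request:
play_rows(series=[[[0,-0.01,0],0,1],[[0,-0.04,0],0,1],[[0,-0.08,0],0,1],[[0,-0.11,0],0,1],[[0,-0.12,0],0,1],[[0,-0.12,0],0,1],[[0,-0.12,0],0,1]])

```text
clock: 3.85
eef_pos: [547.7, -78.9, 131.0]
eef_rot: [-1.572, 0.001, -1.383]
wrist_force: [-0.2, 0.5, -0.5]
finger_gap: 0.4
```

```bash
python3 -c "
from h import *
print(manip.read_state()['finger_gap'])
yaw=-1.432; L=np.array([410,127.4])-47*np.array([np.cos(yaw),np.sin(yaw)])
print(L,rel([*L,130],yaw))"
```

```text
0.3523715897336692
[403.49749748 173.94801243] (array([-0.2753,  0.0015, -0.0944]), np.float64(0.049))
```

The fingers closed on nothing, so I'll look.

```bash
python3 -c "
from h import *
a=manip.camera('scene');b=manip.camera('wrist')
im=np.hstack([a[100:350,150:470],b[:,:][0:300,150:470][:250]])
cv2.imwrite('pics/c2.png',cv2.resize(im[:,:,::-1],None,fx=1.25,fy=1.25))"
```

```text
(no output)
```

View pics/c2.png

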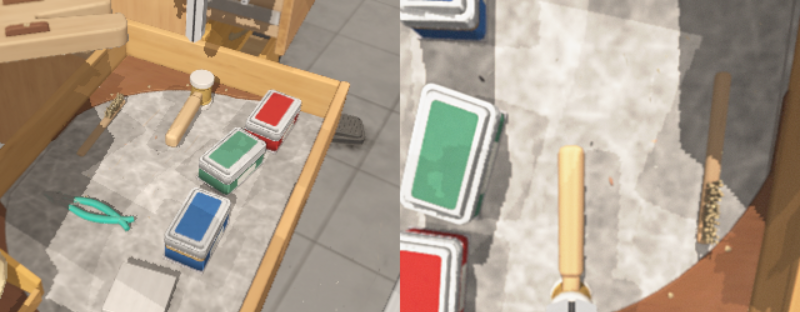

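```bash
python3 - <<'E'
from h import *
s=manip.read_state()
p=manip.camera_params("wrist");im=manip.camera("wrist");cv2.imwrite('pics/w3.png',im[:,:,::-1])
print(s['eef_pos'],rays(p,[(0,0)])[0])
m=mask(im,(8,60,140),(25,255,255),(250,95,320,230));c=big(m);print(cv2.boundingRect(c))
for z in(43,0):print("handle wrist",rect(p,c,z))
for n,z in(("green",48),("red",48)):
    c=big(mask(im,*RNG[n])); print(n,cv2.boundingRect(c),rect(p,c,z))
# where TCP projects
R=cv2.Rodrigues(p['rvec'])[0]
for q in (s['eef_pos'],s['eef_pos']+[0,0,19]): print(cv2.projectPoints(np.array([q]),p['rvec'],p['tvec'],p['K'],p['dist_coeffs'])[0].ravel())
# triangulate head top & tin centres from first top/scene pics
pt,ps=manip.camera_params("top"),manip.camera_params("scene")
t=cv2.imread("pics/top0.png")[:,:,::-1].copy();sc=cv2.imread("pics/scene0.png")[:,:,::-1].copy()
for n in RNG:
    a=big(mask(t,*RNG[n],(150,140,410,310)));b=big(mask(sc,*RNG[n],(280,160,400,320)))
    print(n,cross([pt,ps],[cv2.minAreaRect(a)[0],cv2.minAreaRect(b)[0]]),cv2.minAreaRect(b))
print("head",cross([pt,ps],[(368.4,201.2),(312,161)]))
E
```

```text
[547.51655487 -78.86313665 130.57624359] [532.88416283  -4.30872575 346.04970858]
(276, 118, 22, 112)
handle wrist (array([540.3, -49.1]), array([115.6,  21.5]), np.float64(-1.3927))
handle wrist (array([541.3, -55.5]), array([132. ,  24.6]), np.float64(-1.3927))
green (160, 81, 52, 86) (array([432.7, -17. ]), array([75.8, 36. ]), np.float64(1.4312))
red (148, 201, 34, 68) (array([ 421.9, -136.8]), array([75.3, 35.2]), np.float64(-1.5302))
[288.0234587 232.2566944]
[288.07490341 241.13417538]
blue [409.66291996 127.56473955  49.71061406] ((308.33966064453125, 272.688720703125), (21.465415954589844, 38.36579132080078), 29.05460548400879)
green [435.20173244 -16.79188824  43.07630292] ((336.10589599609375, 219.12353515625), (17.029041290283203, 34.925804138183594), 49.398704528808594)
red [ 424.63744575 -137.02927864   42.71096568] ((368.97296142578125, 186.83782958984375), (16.739660263061523, 27.899433135986328), 35.53767776489258)
head [ 556.09764727 -126.12171658   57.34059033]
```

View pics/w3.png

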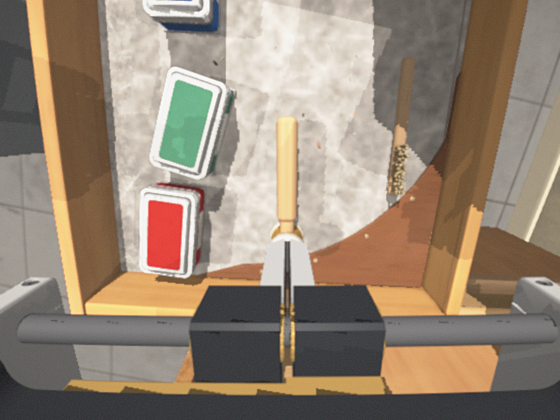

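The wrist view has the fingertips at (290,235), and the mallet appears unmoved with its handle at (287,170). I'll go down again with open fingers and look before closing.

Request:
play_rows(series=[[[0,0,0],0,0.4],[[0,0,0],0,0.4],[[0,0,0],0,0.4],[[0,0,0],0,0.4],[[0,0.02,0],0,0.4],[[0,0.06,0],0,0.4],[[0,0.09,0],0,0.4],[[0,0.11,0],0,0.4],[[0,0.118,0],0,0.4],[[0,0.118,0],0,0.4],[[0,0.118,0],0,0.4]])

```text
clock: 5.1
eef_pos: [547.9, -78.9, 13.8]
eef_rot: [-1.572, 0.001, -1.383]
wrist_force: [0.8, -0.5, -0.6]
finger_gap: 56.1
```

```bash
python3 - <<'E'
from h import *
s=manip.read_state();print(s['eef_pos'],s['finger_gap'])
a=manip.camera('scene');b=manip.camera('wrist')
im=np.hstack([cv2.resize(a[110:270,250:410],(400,400)),cv2.resize(b[120:400,140:420],(400,400))])
cv2.imwrite('pics/c4.png',im[:,:,::-1])
s0=cv2.imread('pics/scene0.png')[:,:,::-1].copy()
for q in (s0,a):
    m=mask(q,(8,90,90),(25,255,255),(282,170,325,218));c=big(m);print(cv2.boundingRect(c),cv2.contourArea(c))
E
```

```text
[547.94969698 -78.86200701  13.80159058] 56.11657214702715
(283, 170, 36, 47) 596.5
(283, 170, 32, 47) 480.5
```

View pics/c4.png

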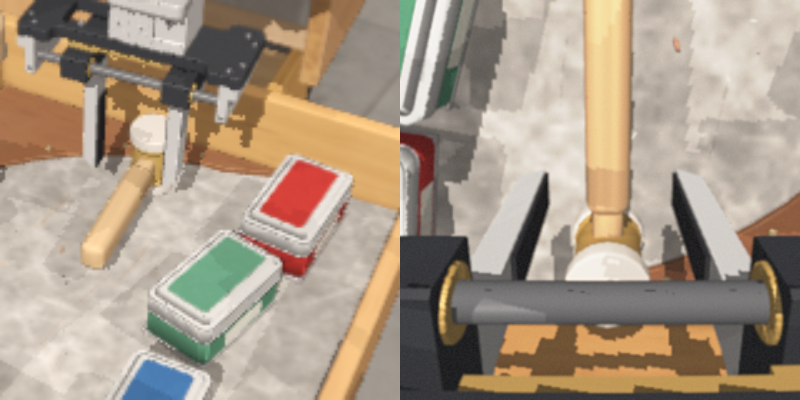

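The crop suggests the fingertips are above or behind where they should be: scene tips are at about (288,176) and (318,184) in full pixels. I'll check the reported TCP against these views.

```bash
python3 - <<'E'
from h import *
s=manip.read_state();R=Ro.from_euler("xyz",s["eef_rot"]).as_matrix()
for n in("scene","wrist","top"):
    p=manip.camera_params(n)
    q=np.array([s['eef_pos']+R@np.array(v,float) for v in([0,0,28],[0,0,-28],[0,-19,28],[0,-19,-28],[0,0,0])]+[[548.,-79,30],[556.8,-125,0],[556.8,-125,60]])
    print(n,cv2.projectPoints(q,p['rvec'],p['tvec'],p['K'],p['dist_coeffs'])[0].reshape(-1,2).round(0).tolist())
b=manip.camera('wrist');cv2.imwrite('pics/w5.png',cv2.resize(b[100:310,145:425][:,:,::-1],None,fx=2.8,fy=2.8,interpolation=cv2.INTER_CUBIC))
E
```

```text
scene [[290.0, 186.0], [314.0, 193.0], [290.0, 179.0], [315.0, 187.0], [302.0, 190.0], [302.0, 184.0], [309.0, 182.0], [311.0, 160.0]]
wrist [[324.0, 232.0], [252.0, 232.0], [327.0, 241.0], [249.0, 241.0], [288.0, 232.0], [288.0, 240.0], [288.0, 278.0], [288.0, 321.0]]
top [[340.0, 196.0], [345.0, 222.0], [341.0, 194.0], [347.0, 221.0], [343.0, 209.0], [344.0, 208.0], [363.0, 206.0], [368.0, 201.0]]
```

View pics/w5.png

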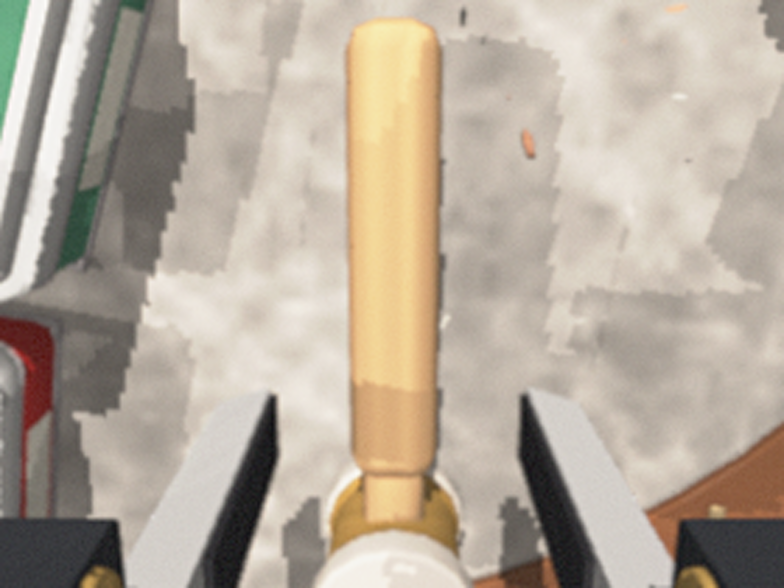

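Finger spacing in the wrist view (88 px at a 56 mm gap) puts the real tips about 28 mm above the reported TCP, and the scene view agrees. That explains the missed grip: the fingers shut just above the handle. I'll go lower while watching the force.

Request:
play_rows(series=[[[0,0.005,0],0,0.4],[[0,0.01,0],0,0.4],[[0,0.015,0],0,0.4],[[0,0.02,0],0,0.4],[[0,0.02,0],0,0.4],[[0,0.02,0],0,0.4]])

```text
clock: 5.85
eef_pos: [547.9, -78.8, -6.3]
eef_rot: [-1.571, 0.001, -1.383]
wrist_force: [0.4, 0.1, -0.2]
finger_gap: 56.3
```

Request:
play_rows(series=[[[0,0.003,0],0,0.4],[[0,0.006,0],0,0.4],[[0,0.006,0],0,0.4],[[0,0.006,0],0,0.4]])

```text
clock: 6.25
eef_pos: [547.9, -78.8, -12.3]
eef_rot: [-1.572, 0.001, -1.383]
wrist_force: [-0.2, 0.4, -0.1]
finger_gap: 56.4
```

```bash
python3 - <<'E'
from h import *
s=manip.read_state();print(s['eef_pos'],s['wrist_force'])
b=manip.camera('wrist');a=manip.camera('scene')
im=np.hstack([cv2.resize(a[130:230,260:360],(500,500)),cv2.resize(b[190:310,220:292],(300,500))])
cv2.imwrite('pics/c6.png',im[:,:,::-1])
E
```

```text
[547.87922174 -78.7923451  -12.3446723 ] [-0.20809319  0.37596099 -0.12646985]
```

View pics/c6.png

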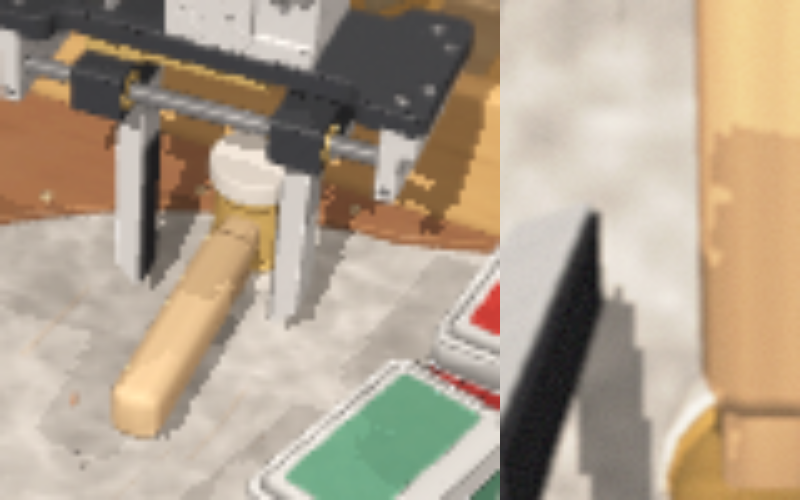

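The tips now sit below the handle's mid-height, with no contact at a reported z of −12. Closing.

Request:
play_rows(series=[[[0,0,0],0,1],[[0,0,0],0,1],[[0,0,0],0,1],[[0,0,0],0,1],[[0,0,0],0,1],[[0,0,0],0,1],[[0,0,0],0,1]], squeeze=60)

```text
clock: 7.05
eef_pos: [547.9, -78.8, -12.2]
eef_rot: [-1.572, 0.001, -1.383]
wrist_force: [-0.3, 0.9, 0.7]
finger_gap: 21.4
```

Request:
play_rows(series=[[[0,-0.01,0],0,1],[[0,-0.03,0],0,1],[[0,-0.06,0],0,1],[[0,-0.09,0],0,1],[[0,-0.1,0],0,1],[[0,-0.1,0],0,1],[[0,-0.1,0],0,1]])

```text
clock: 7.75
eef_pos: [547.3, -78.8, 86.5]
eef_rot: [-1.573, 0.002, -1.383]
wrist_force: [0.4, -0.9, -4.4]
finger_gap: 21.6
```

```bash
python3 - <<'E'
from h import *
yaw=-1.432; L=np.array([410,127.4])-47*np.array([np.cos(yaw),np.sin(yaw)])
print(L,rel([*L,88],yaw))
E
```

```text
[403.49749748 173.94801243] (array([-0.2751, -0.0008, -0.0941]), np.float64(0.049))
```

Request:
play_rows(series=[[[-0.02,0,-0.007],0.01,1],[[-0.05,0,-0.017],0.02,1],[[-0.09,-0.001,-0.031],0.03,1],[[-0.13,-0.001,-0.045],0.04,1],[[-0.17,-0.001,-0.058],0.05,1],[[-0.21,-0.001,-0.072],0.05,1],[[-0.245,-0.001,-0.084],0.05,1],[[-0.265,-0.001,-0.091],0.05,1],[[-0.275,-0.001,-0.094],0.049,1],[[-0.275,-0.001,-0.094],0.049,1],[[-0.275,-0.001,-0.094],0.049,1],[[-0.275,-0.001,-0.094],0.049,1]])

```text
clock: 8.95
eef_pos: [404.0, 173.0, 87.9]
eef_rot: [-1.574, 0.002, -1.433]
wrist_force: [0.6, 0.3, -4.3]
finger_gap: 21.5
```

```bash
python3 - <<'E'
from h import *
s=manip.read_state();print(s['eef_pos'],s['wrist_force'],s['moment'])
b=manip.camera('wrist');a=manip.camera('scene')
im=np.hstack([cv2.resize(a[180:320,240:380],(420,420)),cv2.resize(b[90:390,140:420],(392,420))])
cv2.imwrite('pics/c7.png',im[:,:,::-1])
E
```

```text
[404.03246486 173.01739187  87.90991998] [ 0.60179837  0.32273184 -4.27193969] [ 0.14219745 -0.07172771 -0.06931917]
```

View pics/c7.png

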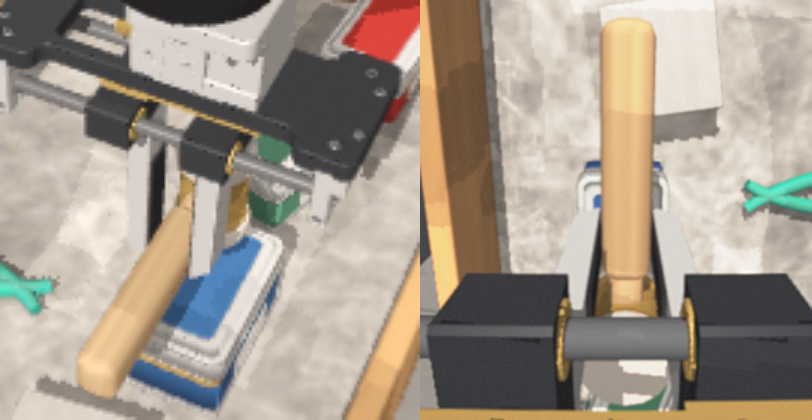

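The mallet is held level over the blue lid, clear of the block. I'll lower it to just above the lid, then press.

Request:
play_rows(series=[[[0,0.015,0],0,1],[[0,0.03,0],0,1],[[0,0.038,0],0,1],[[0,0.042,0],0,1],[[0,0.042,0],0,1]])

```text
clock: 9.55
eef_pos: [403.9, 173.0, 45.9]
eef_rot: [-1.574, 0.002, -1.434]
wrist_force: [-0.4, 1.0, -4.5]
finger_gap: 21.7
```

Request:
play_rows(series=[[[0,0.001,0],0,1],[[0,0.002,0],0,1],[[0,0.003,0],0,1],[[0,0.004,0],0,1],[[0,0.005,0],0,1],[[0,0.005,0],0,1]])

```text
clock: 10.15
eef_pos: [404.0, 173.2, 41.2]
eef_rot: [-1.573, 0.002, -1.433]
wrist_force: [-1.2, 1.4, 1.7]
finger_gap: 21.8
```

Request:
play_rows(series=[[[0,0.001,0],0,1],[[0,0.002,0],0,1],[[0,0.003,0],0,1],[[0,0.003,0],0,1]])

```text
clock: 10.55
eef_pos: [404.0, 173.2, 38.1]
eef_rot: [-1.573, 0.002, -1.433]
wrist_force: [-1.1, 0.4, 0.9]
finger_gap: 21.5
```

Request:
play_rows(series=[[[0,0.001,0],0,1],[[0,0.002,0],0,1],[[0,0.003,0],0,1],[[0,0.003,0],0,1]])

```text
clock: 10.95
eef_pos: [404.2, 173.4, 35.4]
eef_rot: [-1.573, 0.002, -1.433]
wrist_force: [-4.5, 0.6, 10.5]
finger_gap: 21.9
```

Request:
play_rows(series=[[[0,0.001,0],0,1],[[0,0.002,0],0,1],[[0,0.002,0],0,1]])

```text
clock: 11.25
eef_pos: [404.4, 173.9, 34.6]
eef_rot: [-1.572, 0.003, -1.434]
wrist_force: [-10.3, 3.3, 22.3]
finger_gap: 21.8
```

The force climbed sharply at z≈35.5, after 8 mm of travel, so the lid is bottomed. I'll lift and return the mallet to its old spot.

Request:
play_rows(series=[[[0,-0.01,0],0,1],[[0,-0.03,0],0,1],[[0,-0.05,0],0,1],[[0,-0.054,0],0,1],[[0,-0.054,0],0,1]])

```text
clock: 11.75
eef_pos: [404.6, 173.8, 88.6]
eef_rot: [-1.571, 0.003, -1.434]
wrist_force: [0.3, 0.0, -5.0]
finger_gap: 21.7
```

```bash
python3 - <<'E'
from h import *
s=manip.read_state();print(s['eef_pos'])
print(rel([548,-78.8,88],-1.383))
E
```

```text
[404.63827674 173.75385239  88.56442251]
(array([ 0.2698, -0.0003,  0.1075]), np.float64(-0.0507))
```

Request:
play_rows(series=[[[0.02,0,0.008],0,1],[[0.05,0,0.02],0,1],[[0.09,0,0.036],-0.02,1],[[0.13,0,0.052],-0.03,1],[[0.17,0,0.068],-0.04,1],[[0.21,0,0.084],-0.05,1],[[0.245,0,0.098],-0.05,1],[[0.262,0,0.104],-0.05,1],[[0.27,0,0.1075],-0.05,1],[[0.27,0.02,0.1075],-0.05,1],[[0.27,0.05,0.1075],-0.05,1],[[0.27,0.08,0.1075],-0.05,1],[[0.27,0.093,0.1075],-0.05,1],[[0.27,0.096,0.1075],-0.05,1],[[0.27,0.098,0.1075],-0.05,1],[[0.27,0.098,0.1075],-0.05,1]])

```text
clock: 13.35
eef_pos: [548.6, -78.7, -9.2]
eef_rot: [-1.57, 0.002, -1.383]
wrist_force: [0.2, 0.5, -4.5]
finger_gap: 21.6
```

Request:
play_rows(series=[[[0,0.0015,0],0,1],[[0,0.002,0],0,1],[[0,0.002,0],0,1]])

```text
clock: 13.65
eef_pos: [548.7, -78.7, -10.9]
eef_rot: [-1.569, 0.002, -1.383]
wrist_force: [-0.4, 0.0, -4.4]
finger_gap: 21.4
```

Request:
play_rows(series=[[[0,0.001,0],0,1],[[0,0.001,0],0,1],[[0,0.001,0],0,0.7],[[0,0.001,0],0,0.4],[[0,0.001,0],0,0.4],[[0,0.001,0],0,0.4],[[0,0.001,0],0,0.4],[[0,-0.02,0],0,0.4],[[0,-0.06,0],0,0],[[0,-0.1,0],0,0],[[0,-0.14,0],0,0],[[0,-0.17,0],0,0],[[0,-0.17,0],0,0]], squeeze=25)

```text
clock: 14.95
eef_pos: [550.3, -79.5, 163.6]
eef_rot: [-1.563, -0.001, -1.383]
wrist_force: [0.3, -0.6, -0.7]
finger_gap: 92.5
```

```bash
python3 - <<'E'
from h import *
s=manip.read_state();print(s['eef_pos'],s['finger_gap'])
p=manip.camera_params("wrist");im=manip.camera("wrist")
m=mask(im,(8,60,140),(25,255,255),(250,75,320,225));c=big(m);print(cv2.boundingRect(c),rect(p,c,43))
for n,z in(("green",48),("red",48)):
    c=big(mask(im,*RNG[n])); print(n,cv2.boundingRect(c),rect(p,c,z))
for x,y,yw in((421.9,-136.8,-1.5302),(432.7,-17,1.4312-np.pi)): print(rel([x,y,150],yw))
t=manip.camera("top"); c=big(mask(t,*RNG["blue"],(150,140,410,310)));print(cv2.boundingRect(c),rect(manip.camera_params("top"),c,48))
E
```

```text
[550.29355968 -79.45130015 163.57160364] 92.48257824792931
(272, 118, 27, 107) (array([543.1, -51.8]), array([121.7,  31.2]), np.float64(-1.3867))
green (169, 85, 47, 77) (array([432.6, -16.9]), array([75.3, 35.7]), np.float64(1.4295))
red (157, 194, 31, 62) (array([ 421.9, -136.4]), array([74.5, 34.7]), np.float64(-1.5282))
(array([ 0.0328,  0.0102, -0.1359]), np.float64(0.1468))
(array([-0.0829,  0.0104, -0.103 ]), np.float64(0.327))
(225, 264, 39, 22) (array([410.1, 127.4]), array([75.8, 35.9]), np.float64(-1.432))
```

The mallet is back on the tray. For bias-free placing I'll measure each tin from the same wrist hover pose, starting with blue.

```bash
python3 -c "
from h import *
print(rel([408,127,150],-1.432))"
```

```text
(array([-0.2287,  0.0093, -0.0997]), np.float64(0.0485))
```

Request:
play_rows(series=[[[-0.02,0.001,-0.009],0.01,0],[[-0.05,0.003,-0.022],0.02,0],[[-0.09,0.005,-0.04],0.03,0],[[-0.13,0.007,-0.057],0.04,0],[[-0.17,0.008,-0.074],0.0485,0],[[-0.205,0.009,-0.09],0.0485,0],[[-0.223,0.009,-0.097],0.0485,0],[[-0.229,0.0093,-0.1],0.0485,0],[[-0.229,0.0093,-0.1],0.0485,0],[[-0.229,0.0093,-0.1],0.0485,0],[[-0.229,0.0093,-0.1],0.0485,0]])

```text
clock: 16.15
eef_pos: [408.1, 126.5, 149.7]
eef_rot: [-1.57, 0.002, -1.433]
wrist_force: [-0.2, 0.2, 0.4]
finger_gap: 93.8
```

```bash
cat > hov.py <<'E'
from h import *
import sys
def hover(n,zp=48):
    s=manip.read_state();p=manip.camera_params("wrist");im=manip.camera("wrist")
    cv2.imwrite(f'pics/hov_{n}.png',im[:,:,::-1])
    c=big(mask(im,*RNG[n],(180,120,400,330))); w=rect(p,c,zp)
    R=Ro.from_euler("xyz",s["eef_rot"])
    print(n,s['eef_pos'].round(1),s['eef_rot'].round(4),cv2.boundingRect(c),w, "panel in tool x,z:",R.inv().apply(np.r_[w[0],0]-np.r_[s['eef_pos'][:2],0]).round(2))
hover(sys.argv[1])
E
python3 hov.py blue; python3 -c "
from h import *
print(rel([433,-17,150],1.43-np.pi))"
```

```text
blue [408.1 126.5 149.7] [-1.5695  0.0018 -1.4331] (271, 168, 33, 67) (array([407.3, 126. ]), array([75.4, 35.2]), np.float64(-1.4391)) panel in tool x,z: [ 0.4  -0.   -0.83]
(array([ 0.1456, -0.0005,  0.005 ]), np.float64(0.2784))
```

View pics/hov_blue.png

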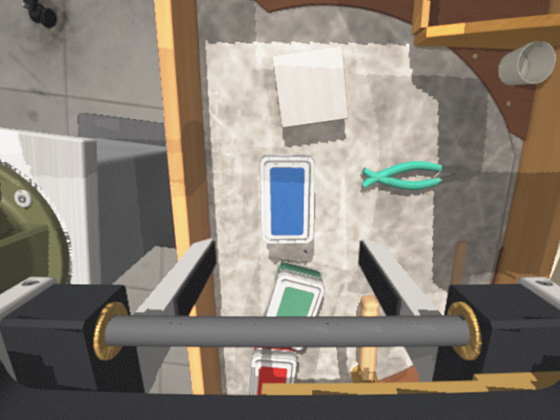

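The hover view shows the blue tin clear at (287,200), with no brass band visible and the panel size matching a height of 48 mm. Now green.

Request:
play_rows(series=[[[0.02,0,0.001],0.04,0],[[0.05,0,0.002],0.1,0],[[0.085,0,0.003],0.17,0],[[0.115,0,0.004],0.23,0],[[0.135,0,0.005],0.27,0],[[0.1456,-0.0005,0.005],0.2784,0],[[0.1456,-0.0005,0.005],0.2784,0],[[0.1456,-0.0005,0.005],0.2784,0],[[0.1456,-0.0005,0.005],0.2784,0]])

```text
clock: 17.1
eef_pos: [432.9, -16.3, 150.0]
eef_rot: [-1.57, 0.002, -1.71]
wrist_force: [-0.4, -1.0, 0.5]
finger_gap: 93.8
```

```bash
python3 hov.py green
```

```text
green [432.9 -16.3 150. ] [-1.57    0.0023 -1.7101] (271, 169, 33, 66) (array([432.7, -17.4]), array([74.4, 35.2]), np.float64(1.4369)) panel in tool x,z: [ 1.16 -0.   -0.02]
```

Request:
play_rows(series=[[[0.001,0.02,0],-0.005,0],[[0.001,0.06,0],-0.005,0],[[0.001,0.1,0],-0.005,0],[[0.001,0.13,0],-0.005,0],[[0.001,0.15,0],-0.005,0],[[0.001,0.16,0],-0.005,0],[[0.001,0.164,0],-0.005,0],[[0.001,0.164,0],-0.005,0]])

```text
clock: 17.95
eef_pos: [433.2, -16.7, -13.7]
eef_rot: [-1.57, 0.002, -1.705]
wrist_force: [0.4, -0.1, 0.1]
finger_gap: 94.3
```

Request:
play_rows(series=[[[0,0,0],0,0.2],[[0,0,0],0,0.3],[[0,0,0],0,0.4],[[0,0,0],0,0.5],[[0,0,0],0,0.5],[[0,0,0],0,0.5],[[0,0,0],0,0.5]], squeeze=30)

```text
clock: 18.65
eef_pos: [433.3, -16.7, -13.5]
eef_rot: [-1.569, 0.002, -1.705]
wrist_force: [-1.7, -0.1, 5.1]
finger_gap: 60.0
```

Request:
play_rows(series=[[[0,-0.01,0],0,0.6],[[0,-0.03,0],0,0.6],[[0,-0.06,0],0,0.6],[[0,-0.09,0],0,0.6],[[0,-0.11,0],0,0.6],[[0,-0.11,0],0,0.6],[[0,-0.11,0],0,0.6]])

```text
clock: 19.35
eef_pos: [432.8, -16.9, 96.0]
eef_rot: [-1.57, 0.002, -1.705]
wrist_force: [0.3, 0.1, -3.7]
finger_gap: 59.9
```

```bash
python3 - <<'E'
from h import *
s=manip.read_state();print(s['eef_pos'],s['eef_rot'],s['moment'],s['wrist_force'])
p=manip.camera_params("wrist");im=manip.camera("wrist")
c=big(mask(im,*RNG["green"],(180,120,400,330))); z=s['eef_pos'][2]+14+48
w=rect(p,c,z);R=Ro.from_euler("xyz",s["eef_rot"])
print(w,cv2.boundingRect(c),R.inv().apply(np.r_[w[0],0]-np.r_[s['eef_pos'][:2],0]).round(2), w[2]-np.pi-s['eef_rot'][2])
cv2.imwrite('pics/held_green.png',im[:,:,::-1])
print(rel([407.7,126.6,s['eef_pos'][2]],-1.439))
E
```

```text
[432.75350056 -16.89658426  96.00290595] [-1.56971474  0.00222185 -1.7045831 ] [-0.02915931 -0.08776215 -0.00534352] [ 0.25939082  0.05013293 -3.67609226]
(array([432.5, -13.6]), array([68.9, 36.6]), np.float64(1.4328)) (254, 204, 67, 112) [-3.23  0.01 -0.69] -0.0042095504728734134
(array([-0.1389, -0.0002, -0.0437]), np.float64(-0.2657))
```

```bash
python3 -c "
from h import *
print(rel([407.9,126.9,96],-1.436))"
```

```text
(array([-0.1392, -0.0002, -0.0435]), np.float64(-0.2687))
```

Request:
play_rows(series=[[[-0.015,0,-0.005],-0.03,0.6],[[-0.04,0,-0.013],-0.08,0.6],[[-0.07,0,-0.022],-0.14,0.6],[[-0.1,0,-0.031],-0.2,0.6],[[-0.125,0,-0.039],-0.245,0.6],[[-0.136,0,-0.0425],-0.264,0.6],[[-0.1392,0,-0.0435],-0.2687,0.6],[[-0.1392,0,-0.0435],-0.2687,0.6],[[-0.1392,0,-0.0435],-0.2687,0.6],[[-0.1392,0,-0.0435],-0.2687,0.6]])

```text
clock: 20.4
eef_pos: [408.1, 126.1, 95.7]
eef_rot: [-1.571, 0.002, -1.437]
wrist_force: [0.4, -0.4, -3.1]
finger_gap: 59.5
```

```bash
python3 -c "
from h import *
s=manip.read_state();print(s['eef_pos'],s['eef_rot']);print(rel([407.9,126.9,38],-1.436))"
```

```text
[408.05435915 126.1319037   95.66585082] [-1.57055797  0.00209632 -1.4374821 ]
(array([-0.0007,  0.0577, -0.0001]), np.float64(-0.0015))
```

Request:
play_rows(series=[[[-0.0007,0.02,0],-0.0015,0.6],[[-0.0007,0.045,0],-0.0015,0.6],[[-0.0007,0.055,0],-0.0015,0.6],[[-0.0007,0.058,0],-0.0015,0.6],[[-0.0007,0.058,0],-0.0015,0.6],[[-0.0007,0.058,0],-0.0015,0.6]])

```text
clock: 21.0
eef_pos: [408.5, 127.0, 38.5]
eef_rot: [-1.569, 0.002, -1.436]
wrist_force: [-0.6, -0.2, -3.3]
finger_gap: 60.2
```

Request:
play_rows(series=[[[0,0.001,0],0,0.6],[[0,0.002,0],0,0.6],[[0,0.003,0],0,0.6],[[0,0.004,0],0,0.6],[[0,0.004,0],0,0.6]])

```text
clock: 21.5
eef_pos: [408.4, 127.0, 34.4]
eef_rot: [-1.57, 0.002, -1.436]
wrist_force: [0.6, -0.9, -3.1]
finger_gap: 59.8
```

Request:
play_rows(series=[[[0,0.001,0],0,0.6],[[0,0.002,0],0,0.6],[[0,0.002,0],0,0.6]])

```text
clock: 21.8
eef_pos: [408.4, 127.0, 32.2]
eef_rot: [-1.57, 0.002, -1.436]
wrist_force: [0.3, 0.2, -3.4]
finger_gap: 59.4
```

No contact yet below the panel-top height, so the rim is going on.

Request:
play_rows(series=[[[0,0.001,0],0,0.6],[[0,0.0015,0],0,0.6],[[0,0.0015,0],0,0.6]])

```text
clock: 22.1
eef_pos: [408.3, 127.0, 30.7]
eef_rot: [-1.57, 0.002, -1.436]
wrist_force: [0.2, -0.0, -4.4]
finger_gap: 59.9
```

Request:
play_rows(series=[[[0,0.001,0],0,0.6],[[0,0.001,0],0,0.6],[[0,0.001,0],0,0.6]])

```text
clock: 22.4
eef_pos: [408.5, 127.0, 30.4]
eef_rot: [-1.57, 0.002, -1.436]
wrist_force: [-5.1, -1.6, 10.9]
finger_gap: 59.8
```

It seated at z=30.4, exactly as predicted. Releasing and lifting to the equivalent hover.

Request:
play_rows(series=[[[0,0,0],0,0.5],[[0,0,0],0,0.3],[[0,0,0],0,0],[[0,0,0],0,0],[[0,0,0],0,0],[[0,-0.02,0],0,0],[[0,-0.06,0],0,0],[[0,-0.11,0],0,0],[[0,-0.15,0],0,0],[[0,-0.1636,0],0,0],[[0,-0.1636,0],0,0],[[0,-0.1636,0],0,0]])

```text
clock: 23.6
eef_pos: [408.0, 126.5, 193.1]
eef_rot: [-1.57, 0.002, -1.436]
wrist_force: [-0.3, -0.7, -1.4]
finger_gap: 94.2
```

```bash
sed -i 's/hover(sys.argv\[1\])/hover(sys.argv[1],float(sys.argv[2]))/' hov.py; python3 hov.py green 92; python3 -c "
from h import *
t=manip.camera('top')
print(rel([422,-136.6,150],-1.530))"
```

```text
green [408.  126.5 193.1] [-1.5705  0.0021 -1.4361] (272, 168, 32, 66) (array([408.1, 126.9]), array([74.3, 34.7]), np.float64(-1.4499)) panel in tool x,z: [-0.34  0.    0.15]
(array([ 0.2627,  0.0421, -0.0212]), np.float64(0.0939))
```

Request:
play_rows(series=[[[0.02,0.003,-0.001],0.01,0],[[0.05,0.008,-0.004],0.03,0],[[0.09,0.014,-0.007],0.04,0],[[0.13,0.02,-0.01],0.05,0],[[0.17,0.027,-0.014],0.06,0],[[0.21,0.034,-0.017],0.08,0],[[0.24,0.039,-0.019],0.09,0],[[0.257,0.042,-0.021],0.094,0],[[0.2627,0.042,-0.0212],0.094,0],[[0.2627,0.042,-0.0212],0.094,0],[[0.2627,0.042,-0.0212],0.094,0],[[0.2627,0.042,-0.0212],0.094,0]])

```text
clock: 24.9
eef_pos: [422.1, -135.8, 150.2]
eef_rot: [-1.572, 0.002, -1.529]
wrist_force: [0.7, -0.1, -0.1]
finger_gap: 93.9
```

```bash
python3 hov.py red 48
```

```text
red [ 422.1 -135.8  150.2] [-1.5719  0.0018 -1.5289] (272, 169, 32, 66) (array([ 422. , -136.9]), array([74.3, 34.9]), np.float64(-1.5293)) panel in tool x,z: [ 1.12 -0.   -0.1 ]
```

Request:
play_rows(series=[[[0.001,0.02,0],0,0],[[0.001,0.06,0],0,0],[[0.001,0.1,0],0,0],[[0.001,0.13,0],0,0],[[0.001,0.15,0],0,0],[[0.001,0.16,0],0,0],[[0.001,0.164,0],0,0],[[0.001,0.164,0],0,0]])

```text
clock: 25.75
eef_pos: [422.2, -136.5, -13.4]
eef_rot: [-1.572, 0.002, -1.529]
wrist_force: [-0.3, -0.0, -0.8]
finger_gap: 94.4
```

Request:
play_rows(series=[[[0,0,0],0,0.2],[[0,0,0],0,0.3],[[0,0,0],0,0.4],[[0,0,0],0,0.5],[[0,0,0],0,0.5],[[0,0,0],0,0.5],[[0,0,0],0,0.5]], squeeze=30)

```text
clock: 26.45
eef_pos: [422.4, -136.5, -13.2]
eef_rot: [-1.571, 0.001, -1.529]
wrist_force: [-1.5, -0.2, 5.1]
finger_gap: 59.5
```

Request:
play_rows(series=[[[0,-0.01,0],0,0.6],[[0,-0.03,0],0,0.6],[[0,-0.06,0],0,0.6],[[0,-0.1,0],0,0.6],[[0,-0.14,0],0,0.6],[[0,-0.155,0],0,0.6],[[0,-0.155,0],0,0.6],[[0,-0.155,0],0,0.6]])

```text
clock: 27.25
eef_pos: [421.9, -136.5, 141.1]
eef_rot: [-1.572, 0.002, -1.529]
wrist_force: [-0.7, 0.1, -4.1]
finger_gap: 59.7
```

```bash
python3 -c "
from h import *
print(rel([408.3,127.2,140],-1.438))"
```

```text
(array([-0.2641,  0.0016, -0.0025]), np.float64(-0.0906))
```

Request:
play_rows(series=[[[-0.015,0,0],-0.01,0.6],[[-0.045,0,0],-0.02,0.6],[[-0.085,0,-0.001],-0.03,0.6],[[-0.125,0,-0.001],-0.04,0.6],[[-0.165,0,-0.002],-0.055,0.6],[[-0.205,0,-0.002],-0.07,0.6],[[-0.24,0,-0.0025],-0.085,0.6],[[-0.257,0,-0.0025],-0.09,0.6],[[-0.2641,0,-0.0025],-0.0906,0.6],[[-0.2641,0,-0.0025],-0.0906,0.6],[[-0.2641,0,-0.0025],-0.0906,0.6],[[-0.2641,0,-0.0025],-0.0906,0.6]])

```text
clock: 28.45
eef_pos: [408.3, 126.3, 141.3]
eef_rot: [-1.572, 0.002, -1.439]
wrist_force: [0.7, -0.4, -3.6]
finger_gap: 59.4
```

```bash
python3 -c "
from h import *
s=manip.read_state();print(s['eef_pos'],s['eef_rot']);print(rel([408.3,127.2,82],-1.438))"
```

```text
[408.26637381 126.34507827 141.30706152] [-1.57247455  0.00190664 -1.43928146]
(array([-0.0007,  0.0593,  0.0002]), np.float64(-0.0013))
```

Seating is expected at z≈74.7, with the panel top at about 78.7.

Request:
play_rows(series=[[[-0.0008,0.02,0],-0.001,0.6],[[-0.0008,0.045,0],-0.001,0.6],[[-0.0008,0.055,0],-0.001,0.6],[[-0.0008,0.059,0],-0.001,0.6],[[-0.0008,0.059,0],-0.001,0.6],[[-0.0008,0.059,0],-0.001,0.6]])

```text
clock: 29.05
eef_pos: [408.6, 127.2, 83.2]
eef_rot: [-1.571, 0.002, -1.438]
wrist_force: [0.3, 0.7, -3.3]
finger_gap: 59.8
```

Request:
play_rows(series=[[[0,0.001,0],0,0.6],[[0,0.002,0],0,0.6],[[0,0.003,0],0,0.6],[[0,0.004,0],0,0.6],[[0,0.004,0],0,0.6]])

```text
clock: 29.55
eef_pos: [408.5, 127.2, 79.0]
eef_rot: [-1.571, 0.002, -1.438]
wrist_force: [0.3, 0.5, -3.3]
finger_gap: 59.6
```

Request:
play_rows(series=[[[0,0.001,0],0,0.6],[[0,0.002,0],0,0.6],[[0,0.002,0],0,0.6]])

```text
clock: 29.85
eef_pos: [408.4, 127.2, 76.9]
eef_rot: [-1.572, 0.002, -1.439]
wrist_force: [-0.7, -0.5, -3.0]
finger_gap: 59.7
```

Request:
play_rows(series=[[[0,0.001,0],0,0.6],[[0,0.0018,0],0,0.6],[[0,0.0018,0],0,0.6]])

```text
clock: 30.15
eef_pos: [408.4, 127.2, 75.0]
eef_rot: [-1.572, 0.002, -1.438]
wrist_force: [-0.4, 0.8, -3.1]
finger_gap: 59.7
```

Request:
play_rows(series=[[[0,0.001,0],0,0.6],[[0,0.001,0],0,0.6],[[0,0.001,0],0,0.6]])

```text
clock: 30.45
eef_pos: [408.5, 127.3, 74.6]
eef_rot: [-1.571, 0.002, -1.438]
wrist_force: [-3.2, -0.5, 7.1]
finger_gap: 59.6
```

Seated at 74.6. Release, lift clear and check.

Request:
play_rows(series=[[[0,0,0],0,0.5],[[0,0,0],0,0.3],[[0,0,0],0,0],[[0,0,0],0,0],[[0,0,0],0,0],[[0,-0.02,0],0,0],[[0,-0.06,0],0,0],[[0,-0.11,0],0,0],[[0,-0.15,0],0,0],[[0,-0.163,0],0,0],[[0,-0.163,0],0,0]])

```text
clock: 31.55
eef_pos: [409.3, 127.1, 238.8]
eef_rot: [-1.569, 0.002, -1.438]
wrist_force: [0.3, 0.2, -1.2]
finger_gap: 94.6
```

```bash
python3 hov.py red 136
```

```text
red [409.3 127.1 238.8] [-1.5685  0.0022 -1.4384] (270, 168, 33, 65) (array([407.7, 127.5]), array([73.1, 34.9]), np.float64(-1.4393)) panel in tool x,z: [-0.63 -0.   -1.49]
```

Request:
play_rows(series=[[[0.04,0,0],0,0],[[0.09,0,0],0,0],[[0.14,0,0],0,0],[[0.19,0,0],0,0],[[0.24,0,0],0,0],[[0.28,0,0],0,0],[[0.3,0,0],0,0],[[0.3,0,0],0,0],[[0.3,0,0],0,0]])

```text
clock: 32.5
eef_pos: [447.7, -169.9, 234.7]
eef_rot: [-1.574, 0.004, -1.439]
wrist_force: [1.1, 0.4, 0.1]
finger_gap: 94.1
```

```bash
python3 - <<'E'
from h import *
a=manip.camera('scene');t=manip.camera('top');p=manip.camera_params('top')
im=np.hstack([cv2.resize(a[150:360,190:400],(400,400)),cv2.resize(t[130:330,150:350],(400,400))])
cv2.imwrite('pics/fin.png',im[:,:,::-1])
c=big(mask(t,*RNG['red'],(150,140,410,310)));print(rect(p,c,136))
E
```

```text
(array([410.7, 128.3]), array([75.5, 35.5]), np.float64(-1.4411))
```

View pics/fin.png

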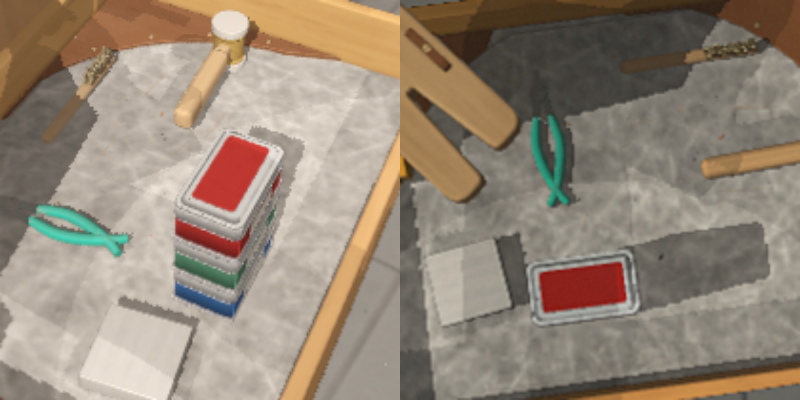

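The column stands square and flush, with red at crop (230,175), green and blue below it. The mallet stands at (215,70), and the block, pliers and brush are in place.

```bash
python3 -c "
from cell import manip
print(manip.sign_off())"
```

```text
the job is handed in; nothing more can be done
None
```

The job is done and handed in at about 32.6 s of the 72 s allowed. The blue lid was pressed home with the mallet, and the mallet was put back on the tray clear of the tins. Green was then stacked on blue and red on green.

**Lid:** I pressed the lid down with the mallet rather than striking it. It took about 6–7 N for roughly 8 mm of travel, then the force rose sharply. No brass band showed afterwards.

**Stack:** Green seated at z 30.4 and red at z 74.6. The 44.2 mm between them fits the 44 mm nesting height. From the top camera, red's centre is (410.7, 128.3) against blue's (410.1, 127.4), and the yaws are −1.441 and −1.432 rad. The last view shows the column square and flush, with the block, pliers and brush apparently in place.

**What went wrong or disagreed:**
- **Missed grip:** The first grip on the mallet closed on nothing and left the mallet where it was. The real fingertips sit about 27–28 mm above the reported TCP, so I went lower for every later grasp.
- **Camera offset:** The wrist and top cameras differ by up to about 3 mm. I placed the tins from matching wrist views so that most of this offset cancelled.

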